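Clamp a lens barrel in the V-blocks of a lens test rail

TASK

Mount the lens barrel on the test rail: lay it gently in the two V-blocks with its glass end facing the end stop but short of it, then slide it along the Vs until it bears lightly on the sleeve of the stop. Then swing the stiff clamp strap over and press it down on the barrel by feel, firmly enough that it stays tight when let go but without crushing, so that the barrel is held centred against the stop; leave everything else on the bench where it is.

Things in the scene. Friction and masses are not known exactly. Their poses are not given: they have to be found in the camera images.
- barrel_center (a point): lens barrel: smooth black cylinder, diameter 30, length 130 mm, 0.13 to 0.25 kg, lying level, its axis 23 mm above the bench. The point is its centre on the axis; +y runs along the axis to the glass end; z up at the start.
- lens_end (a point): centre of the barrel's glass end face (bright steel ring, 11 mm long, around glass), 65 mm along +y from the barrel's centre. The other end is all black with a ribbed rubber band.
- cradle: fixed low foam cradle holding the barrel along its y: base 90 x 165 mm, 8 mm thick; low foam ridges (tops 14 mm above the bench) flank the barrel 39 to 61 mm either side of the cradle's middle, so the barrel's middle is free for fingers. Origin at its underside.
- v_axis (a point): test rail, fixed: point on the line where the axis of a seated 30 mm barrel rests, 62 mm above the bench. y runs along the Vs to the end stop, x across the rail to the strap's hinge side, z up. The rail itself is 70 mm wide, its top 20 mm above the bench, from y = -110 to +200 mm of this point; a lamp house 106 mm high begins at y = +110 mm.
- vblock: the two steel V-blocks on the rail (90 degree Vs), each 16 mm long along the rail, 64 mm wide, shoulders 58 mm above the bench, middles at y = -40 mm (plain) and y = +37 mm (with the strap hinge) of the v_axis point. From y = -32 to +29 mm there is free room beside and under the barrel down to the rail. Origin: on the bench, 15 mm in -y from the v_axis point.
- stop_plate (a point): end stop: rigid upright aluminium plate, 52 mm wide, 8 mm thick, top 82 mm above the bench, 83 to 85 mm along y from the v_axis point. The point is the middle, at barrel-axis height, of its face towards the barrel. A locked steel sleeve, 28 mm wide, sticks out of it towards the barrel (-y) by anything from 4 to 22 mm, not measured; the glass end must bear on it. Keep under 12 N.
- strap_bar (a point): middle of the clamp strap's crossbar: round steel bar, 12 mm thick, 28 mm long, parallel to the Vs, at the free end of a strap 14 mm wide, 5 mm thick. It swings on an 80 mm radius about a pin parallel to the Vs at x +36, y +37, z +23.5 mm of the v_axis point. Its ends stand free of the strap: it can be pinched end to end, or pushed from behind and then pressed from above.
- strap (a joint): strap angle, rad: 0 = level, pad on a seated barrel, bar beyond the barrel from the hinge; grows as it opens up and back; starts 1.95 to 2.3. The pivot is nipped up: the strap stays where it is left, about 3 N at the bar moves it. What is pressed beyond that at the bar bears on the barrel 2.2 fold, and the pivot keeps it, up to 6.5 N of pad force, when let go. About 7 N at the bar is right; above 11 N is too hard.
- eyepiece: bystander: microscope eyepiece standing on its tube, black, 38 mm wide, 54 mm high; origin at its underside
- objective: bystander: microscope objective standing upright, bare metal, 27 mm wide, 46 mm high; origin at its underside
- spacer: bystander: short black spacer tube standing on end, 30 mm outside, 35 mm high; origin at its underside
- oil: bystander: small amber oil bottle, 28 mm wide, 60 mm high; origin at its underside
- dust_cap: bystander: grey dust cap like a tiny cup, 36 mm wide, 14 mm high; origin at its underside
- slide_box: bystander: white slide box, 85 x 100 x 32 mm high; origin at its underside
- driver: bystander: screwdriver lying flat, 150 mm long, handle 30 mm thick at most; to be left alone
Things that resemble listed ones, but are neither listed nor needed, are in the scene too. Of the things like the part that bears barrel_center, leave any that is purple; of the rest the larger one is meant.

How it is judged:
By the outcome, as a careful person would: the job done as asked, in the order asked, and still so for the second after the job is handed in, with the robot touching nothing.
It also fails if it takes over 67 s, if anything falls off the work surface, if the arm or the gripper's body presses on something with over 40 N, if the wrist force passes 120 N, or if a joint passes its speed limit or range.

ROBOT

A 6-joint arm with a two-finger parallel gripper is mounted at the origin on the work surface. World frame = base frame: x ahead of the robot, y to its left, z up, the work surface at z = 0. Lengths are in mm, angles in degrees, forces in N, time in s.
With the tool pointing down it reaches from about 350 to 850 mm from the base axis. Payload 8.1 kg.
Tool frame: the origin (TCP) lies midway between the tips of the shut fingers; the grasp point (between the pads) lies 19 mm behind it; z points along the fingers, y is the line along which they close (so a half turn about z gives the same grasp; the last joint's range is limited). The gripper opens to 85 mm and grips with 20 to 120 N. Pads are 22 mm wide; open, the fingers measure 114 mm over their backs; the gripper's body (76 mm by 85 mm) begins 54 mm behind the grasp point. The pads swing forward as they close: fully open they stand 13 mm farther back than shut.
Start: joints at [59.794, 7.471, 85.268, -0, 87.261, -4.893], TCP at [256.52, 542.404, 193.592] pointing down, gripper open.
Joint ranges: [-169.43, 169.43], [-51.17, 129.36], [1.28, 143.12], [-76.62, 256.62], [0, 156.53], [-152.29, 152.29]. Speed limits (degrees/s): [136.94, 136.94, 159.86, 180, 180, 180].

INTERFACE

Orientations are given as [roll, pitch, yaw] about the fixed x, y, z axes, in that order (R = Rz(yaw) Ry(pitch) Rx(roll)).
In Python, from bench import r gives the robot as it stands. The module is installed in compiled form; this text tells all that it offers.
- The arm moves only by the tool jog_arm, never from a script. Its argument "rows" is a list of rows, each a list of 2 entries, a list of its own where there are three numbers: the shift along the tool's x, y, z in mm, then the turn, a rotation vector about the tool's x, y, z in rad. A call has 1 to 10 rows; each row is the pose to reach, as a shift and turn from the pose commanded when the call began, along the tool's axes at that moment; what a row does not reach only later rows make up. A row lasts 1/10 s, in which the tool goes at most 50 mm and 8.59 degrees, less where a joint would pass 70% of its speed; a pose out of reach is approached as far as the arm can. A call with a gripper value outside its range is refused whole. "grip" is the finger opening in mm, from 0 to 85.4, set as the call begins (left out, the last holds). The fingers move at their own pace and stop on an object; "force" is the grip in N (left out, the last holds). Time passes only in rows, so rows that repeat a pose let the fingers close. It gives the time, the measured TCP pose, the force, the opening and the grip force at its end, in the units of the state.
- r.sense(): the state, without advancing time (a new reading comes with each control period).
- r.snapshot(name): name is "scene" or "top" or "wrist"; returns (picture, depth): 400x640x3 uint8, blue, green, red; 400x640 float32, mm along the optical axis (not along the pixel's ray), 0 where there is no reading.
- r.camera_params(name): a dict with "fx", "fy", "cx", "cy" (pixels), "pose" (4x4, takes a point from camera to world coordinates); the wrist camera has in their place "tool_from_camera" (4x4, takes a point from camera to tool coordinates, whose origin is the TCP and whose axes are the flange's). Camera axes: x right, y down, z forward; pixel columns grow to the right and rows downward; lengths in mm; the calibration is good to about 2 mm. A picture is of the moment at which its call begins: read the wrist's pose just before it. camera_params takes no time and is no camera call.
- r.hand_in(): hands the job in; it is judged then, once.
The state is a dict: "time": time; "joint_pos": joint angles; "qd": joint speeds; "joint_efforts": joint torques, N m; "tool_pos": TCP position; "tcp_rot": TCP orientation; "ft_force": force on the tool from outside, world axes, zero at the start; "wrist_torque": the same for the moment, N m; "finger_gap": finger opening in mm; "grip_force": force on a finger pad.
Only numpy, scipy, OpenCV 4.12 (cv2) and the standard library are available. Lean on these libraries where they do the work, as an engineer would, in place of code of your own. Each camera call takes 0.05 s, during which the arm holds its last target. There are 200 camera calls.

## Working session

There is one attempt and no reset: what is moved stays moved. The work goes in short steps, Python scripts to look and compute and a tool call to move; the robot and the scene stay as the last step left them, time stands still between calls to the robot, and variables do not carry over. Pictures are saved under pics/ and viewed, at most 10 in all, crops included, and the job is handed in when it is done.

Besides the shell and the picture viewer there is one more tool, called after ">>>" in YAML: its name, and indented under it one key for each argument. jog_arm: Moves the arm, as the interface text tells. Its arguments: {"type":"object","properties":{"rows":{"type":"array"},"grip":{"type":"number"},"force":{"type":"number"}},"required":["rows"]}

```bash
mkdir -p pics
cat > h.py <<'E'
import numpy as np,cv2
from bench import r
def cam(n):
    p=r.camera_params(n)
    if 'pose' in p: return p,np.array(p['pose'])
    return p,np.array(p['tool_from_camera'])
def rays(p,T,u,v):
    d=np.stack([(np.asarray(u,float)-p['cx'])/p['fx'],(np.asarray(v,float)-p['cy'])/p['fy'],np.ones(np.shape(u))],-1)
    return T[:3,3],d@T[:3,:3].T
def onplane(p,T,u,v,z):
    o,d=rays(p,T,u,v); return o+d*((z-o[2])/d[...,2])[...,None]
def cloud(p,T,D):
    v,u=np.mgrid[:400,:640]; o,d=rays(p,T,u,v); return o+d*D[...,None]
E
python3 - <<'E'
from h import *
for n in('scene','top'):
    i,d=r.snapshot(n); cv2.imwrite(f'pics/{n}.png',i); np.save(n+'.npy',d)
    p,T=cam(n); print(n,p['fx'],p['cx'],p['cy'],T.round(3).tolist())
p,T=cam('wrist');print(p['fx'],p['cx'],p['cy'],T.round(3).tolist()); print(r.sense())
E
```

```text
scene 391.95870944774794 314.85524480418354 201.11232937312826 [[-0.689, 0.504, -0.521, 1014.265], [0.725, 0.477, -0.497, 326.003], [-0.002, -0.72, -0.694, 701.146], [0.0, 0.0, 0.0, 1.0]]
top 494.2978566721597 319.58972878484326 195.8698675386023 [[0.018, -0.988, 0.153, 358.443], [-1.0, -0.018, 0.002, -90.325], [0.001, -0.153, -0.988, 1455.402], [0.0, 0.0, 0.0, 1.0]]
331.9575422812552 318.0731161856119 202.9152492034924 [[0.0, -0.951, -0.31, 79.911], [1.0, 0.0, -0.001, -0.8], [0.001, -0.31, 0.951, -179.619], [0.0, 0.0, 0.0, 1.0]]
{'time': 0.1, 'joint_pos': array([ 5.97945381e+01,  7.50992789e+00,  8.53222674e+01, -4.86089941e-04,
        8.72620238e+01, -4.89346863e+00]), 'qd': array([-0.03830675, -0.06938683, -0.09026049, -0.02512786, -0.00697832,
       -0.02203675]), 'joint_efforts': array([ 8.80871830e-04, -5.70956826e+01, -5.01940334e+01, -3.11287922e-04,
        8.38223496e-03,  8.34101206e-05]), 'tool_pos': array([256.2369611 , 541.92443903, 192.66568136]), 'tcp_rot': array([-1.79906083e+02, -7.55347221e-03,  1.54688024e+02]), 'ft_force': array([ 0.75008092, -0.04839849, -0.66906719]), 'wrist_torque': array([-0.02092689,  0.00950839,  0.00573383]), 'grip_force': 0.0, 'finger_gap': 85.34170636021454}
```

View pics/scene.png

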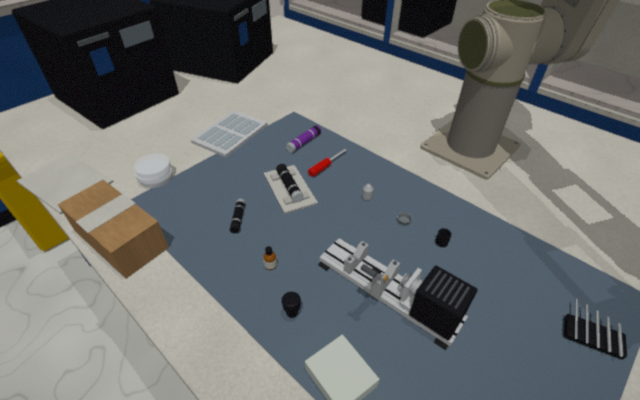

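View pics/top.png

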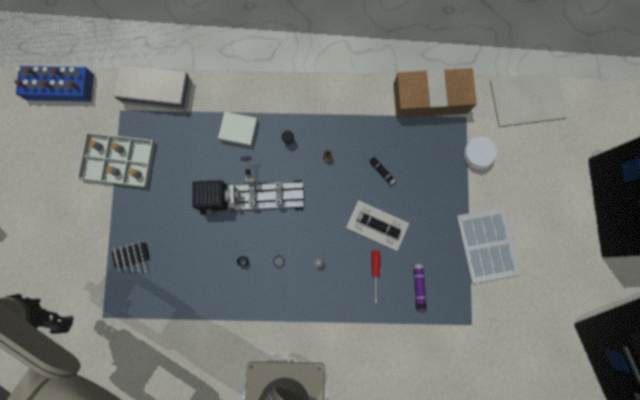

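Candidates for the barrel in the top view: the black one in the cradle (378,225), the small black one (382,170) and the purple one (420,285). I choose the one in the cradle, and will check it in a crop along with the rail.

Run:
```python
from h import *
t=cv2.imread('pics/top.png'); s=cv2.imread('pics/scene.png')
z=lambda a,f:cv2.resize(a,None,fx=f,fy=f,interpolation=cv2.INTER_CUBIC)
a=z(t[190:260,335:420],4.7)[:300,:400]; b=z(t[145:220,185:310],3.2)[:300,:400]
c=z(s[150:220,250:343],4.3)[:300,:400]; e=z(s[230:345,315:480],2.42)[:300,:400]
o=np.zeros((600,800,3),np.uint8)
for k,q in zip([(0,0),(0,400),(300,0),(300,400)],[a,b,c,e]): o[k[0]:k[0]+q.shape[0],k[1]:k[1]+q.shape[1]]=q
cv2.imwrite('pics/crop1.png',o)
p,T=cam('top'); D=np.load('top.npy'); P=cloud(p,T,D)
for n,u,v,zz in[('barrel',380,224,30),('rail',285,195,20),('lamp',208,195,106),('hinge',250,172,80)]:
    print(n,onplane(p,T,u,v,zz).round(),P[v,u].round())
```

```text
barrel [ 500. -264.   30.] [ 499. -263.   42.]
rail [582.  14.  20.] [582.  14.  17.]
lamp [564. 220. 106.] [564. 220. 107.]
hinge [637. 110.  80.] [629. 105. 117.]
```

View pics/crop1.png

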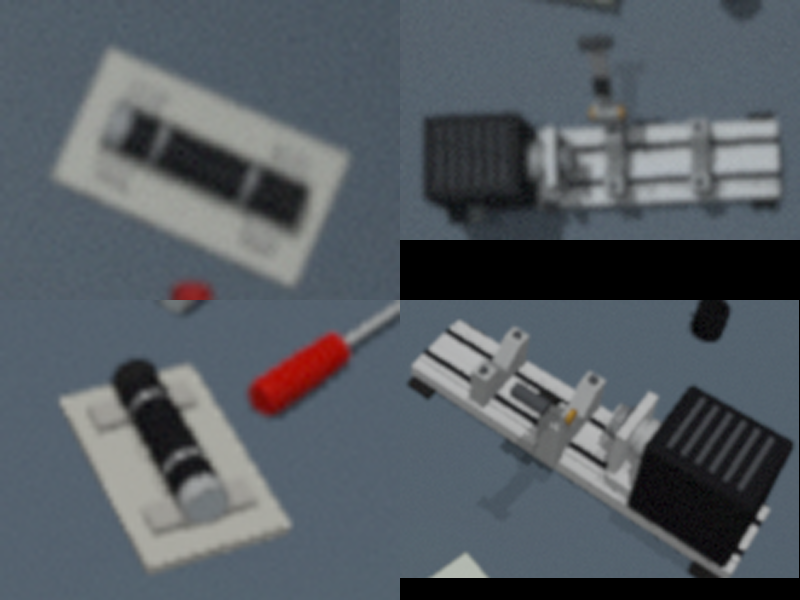

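The crop confirms it: the cradle barrel is black, with a bright ring and glass at the upper-left end, top px (362,218). That end faces +y. The strap is open on the rail's +x side, and the stop and lamp are at +y. Next I measure from the overhead depth and go to the rail.

```bash
cat >> h.py <<'E'
from scipy.spatial.transform import Rotation as Ro
def pose(s=None):
    s=s or r.sense(); return np.array(s['tool_pos']),Ro.from_euler('xyz',s['tcp_rot'],degrees=True)
def go(x,y,z,yaw=None):
    t,R=pose(); Rt=R if yaw is None else Ro.from_euler('xyz',[180,0,yaw],degrees=True)
    print('shift',R.inv().apply(np.array([x,y,z])-t).round(1),'turn',(R.inv()*Rt).as_rotvec().round(3))
def wpose():
    p,T=cam('wrist'); t,R=pose(); W=np.eye(4); W[:3,:3]=R.as_matrix(); W[:3,3]=t; return p,W@T
E
python3 - <<'E'
from h import *
go(565,40,260,90)
E
```

```text
shift [-493.7 -321.8  -66.9] turn [-2.000e-03  1.000e-03  1.129e+00]
```

>>> jog_arm:
  rows:
    - [[-493.7, -321.8, -67], [-0.002, 0.001, 1.129]]
    - [[-493.7, -321.8, -67], [-0.002, 0.001, 1.129]]
    - [[-493.7, -321.8, -67], [-0.002, 0.001, 1.129]]
    - [[-493.7, -321.8, -67], [-0.002, 0.001, 1.129]]
    - [[-493.7, -321.8, -67], [-0.002, 0.001, 1.129]]
    - [[-493.7, -321.8, -67], [-0.002, 0.001, 1.129]]
    - [[-493.7, -321.8, -67], [-0.002, 0.001, 1.129]]
    - [[-493.7, -321.8, -67], [-0.002, 0.001, 1.129]]
    - [[-493.7, -321.8, -67], [-0.002, 0.001, 1.129]]
    - [[-493.7, -321.8, -67], [-0.002, 0.001, 1.129]]

```text
time: 1.1
tool_pos: [517.3, 117.3, 250.0]
tcp_rot: [180.0, -0.1, 90.0]
ft_force: [0.6, 0.3, -0.0]
finger_gap: 85.5
grip_force: 0.0
```

Run:
```python
from h import *
go(565,40,260,90)
```

```text
shift [-77.2  47.8 -10.1] turn [ 0.001 -0.002 -0.   ]
```

>>> jog_arm:
  rows:
    - [[-77, 48, -10], [0, 0, 0]]
    - [[-77, 48, -10], [0, 0, 0]]
    - [[-77, 48, -10], [0, 0, 0]]
    - [[-77, 48, -10], [0, 0, 0]]

```text
time: 1.5
tool_pos: [564.7, 41.3, 259.3]
tcp_rot: [-180.0, -0.1, 89.9]
ft_force: [-0.5, 0.6, 0.1]
finger_gap: 85.5
grip_force: 0.0
```

Run:
```python
from h import *
p,W=wpose(); i,d=r.snapshot('wrist'); cv2.imwrite('pics/w1.png',i); np.savez('w1.npz',d=d,W=W)
print(r.sense()['tool_pos'],r.sense()['qd'].round(1))
```

```text
[564.30907036  42.34537418 259.29816841] [ 1.5 -0.8  0.6 -0.  -0.2 -0. ]
```

View pics/w1.png

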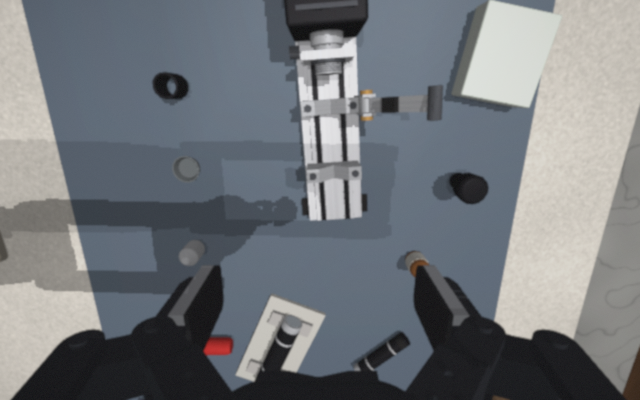

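The wrist view shows the rail end to end: plain V-block at (333,173), hinge block at (330,106), stop plate at row 47, sleeve at (328,67), strap bar at (435,103). I measure these from the depth.

Run:
```python
from h import *
q=np.load('w1.npz'); p,_=cam('wrist'); P=cloud(p,q['W'],q['d']); I=cv2.imread('pics/w1.png')
def reg(a,b,c,d,z0,z1):
    A=P[a:b,c:d].reshape(-1,3); return A[(A[:,2]>z0)&(A[:,2]<z1)]
R=reg(40,225,290,380,17,23); print('railtop',len(R),R.mean(0).round(1),np.percentile(R,[2,98],axis=0).round(1).tolist())
# edges per y bin
e=[]
for y in np.arange(-20,110,6):
    B=R[abs(R[:,1]-y)<3]
    if len(B)>20: e.append((y,B[:,0].min(),B[:,0].max()))
e=np.array(e);print(e.round(1).tolist())
for n,b in[('plainV',(155,190,295,370)),('hingeV',(92,120,295,362))]:
    A=reg(*b,54,62); m,s,a=cv2.minAreaRect(A[:,:2].astype(np.float32)); print(n,len(A),A[:,2].mean().round(1),np.round(m,1),np.round(s,1),round(a,1))
A=reg(30,62,295,372,78,86); print('plate',len(A),A.mean(0).round(1),cv2.minAreaRect(A[:,:2].astype(np.float32)))
A=P[40:80,300:355]; print('col sleeve'); 
for v in range(40,82,2): print(v,I[v,328].tolist(),P[v,328].round(1).tolist())
A=reg(80,125,425,445,100,190); print('bar',len(A),A.mean(0).round(1),cv2.minAreaRect(A[:,:2].astype(np.float32)),np.percentile(A[:,2],[5,50,95]))
```

```text
railtop 5786 [580.2  62.2  19. ] [[545.1, -34.9, 17.1], [614.2, 153.5, 21.0]]
[[-20.0, 551.2, 620.9], [-14.0, 551.3, 620.7], [-8.0, 550.1, 619.1], [-2.0, 550.1, 618.8], [4.0, 550.1, 618.6], [10.0, 548.9, 618.4], [16.0, 549.0, 618.1], [40.0, 548.0, 616.0], [46.0, 546.8, 615.8], [52.0, 546.9, 615.6], [58.0, 545.7, 615.4], [64.0, 545.8, 615.1], [70.0, 545.9, 615.0], [76.0, 544.7, 613.5], [82.0, 544.8, 613.3], [88.0, 543.7, 613.0], [94.0, 543.8, 612.9], [100.0, 542.7, 612.7]]
plainV 422 57.2 [582.5  31.6] [63.7 16.3] 3.9
hingeV 492 57.3 [577.  108.3] [63.1 19. ] 4.0
plate 620 [572.5 161.6  81.1] ((570.5291748046875, 166.46713256835938), (57.34770965576172, 28.345699310302734), 1.2567046880722046)
col sleeve
40 [210, 207, 207] [573.6, 171.6, 78.4]
42 [179, 175, 175] [573.7, 169.9, 77.7]
44 [162, 159, 159] [573.7, 168.4, 75.4]
46 [198, 195, 195] [573.8, 166.6, 74.9]
48 [208, 204, 204] [573.8, 164.7, 75.6]
50 [227, 225, 225] [573.7, 162.3, 80.2]
52 [230, 227, 227] [573.7, 160.5, 80.4]
54 [230, 227, 227] [573.6, 158.5, 81.9]
56 [227, 225, 226] [573.7, 156.9, 79.9]
58 [167, 165, 164] [573.8, 155.3, 78.2]
60 [96, 92, 89] [573.8, 153.3, 79.0]
62 [122, 120, 117] [573.9, 151.9, 74.6]
64 [148, 144, 142] [573.9, 150.0, 74.6]
66 [154, 151, 149] [573.9, 148.2, 73.8]
68 [158, 155, 154] [573.9, 146.1, 75.8]
70 [159, 155, 154] [573.9, 144.2, 76.3]
72 [174, 170, 170] [574.0, 142.4, 74.5]
74 [97, 95, 95] [574.6, 141.8, 52.3]
76 [134, 132, 132] [575.5, 141.4, 19.6]
78 [140, 137, 138] [575.5, 139.2, 18.6]
80 [158, 155, 155] [575.5, 137.0, 19.9]
bar 573 [659.7 114.2 151.9] ((660.9647827148438, 114.137939453125), (12.591973304748535, 27.712610244750977), 4.317682266235352) [144.53410257 152.91783533 154.77177695]
```

Run:
```python
from h import *
go(475,-322,200,67)
```

```text
shift [-364.5  -89.    58.5] turn [-0.001 -0.002  0.401]
```

>>> jog_arm:
  rows:
    - [[-364.5, -89, 58], [0, 0, 0.401]]
    - [[-364.5, -89, 58], [0, 0, 0.401]]
    - [[-364.5, -89, 58], [0, 0, 0.401]]
    - [[-364.5, -89, 58], [0, 0, 0.401]]
    - [[-364.5, -89, 58], [0, 0, 0.401]]
    - [[-364.5, -89, 58], [0, 0, 0.401]]
    - [[-364.5, -89, 58], [0, 0, 0.401]]
    - [[-364.5, -89, 58], [0, 0, 0.401]]
    - [[-364.5, -89, 58], [0, 0, 0.401]]
    - [[-364.5, -89, 58], [0, 0, 0.401]]

```text
time: 2.55
tool_pos: [475.9, -321.0, 200.9]
tcp_rot: [-180.0, -0.2, 67.0]
ft_force: [-0.5, -0.4, 1.0]
finger_gap: 85.3
grip_force: 0.0
```

Run:
```python
from h import *
p,W=wpose(); i,d=r.snapshot('wrist'); cv2.imwrite('pics/w2.png',i); np.savez('w2.npz',d=d,W=W)
print(r.sense()['tool_pos'],r.sense()['tcp_rot'],r.sense()['qd'].round(1))
```

```text
[ 476.27471729 -320.55162387  201.20053464] [ 1.79999724e+02 -1.63357361e-01  6.70976499e+01] [ 0.9 -0.4 -0.2 -0.   0.  -0.2]
```

View pics/w2.png

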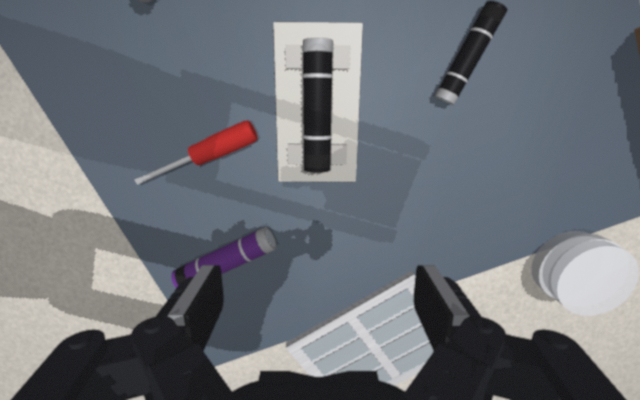

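The barrel lies in the cradle from (318,40), its bright glass end, to (317,170), its black end. It is clearly bigger than the black one at (470,50).

Run:
```python
from h import *
q=np.load('w2.npz'); p,_=cam('wrist'); P=cloud(p,q['W'],q['d'])
A=P[25:185,285:350].reshape(-1,3); A=A[A[:,2]>21]
print(len(A),'ztop',np.percentile(A[:,2],[50,90,98]).round(1)); 
m,s,a=cv2.minAreaRect(A[:,:2].astype(np.float32)); print(np.round(m,1),np.round(s,1),round(a,2))
T=A[A[:,2]>33]; m2=T[:,:2].mean(0); u,_,vt=np.linalg.svd(T[:,:2]-m2,full_matrices=False); d=vt[0]*np.sign(vt[0][1]); print('axis deg',np.degrees(np.arctan2(d[1],d[0])),'side mean',m2)
t=(A[:,:2]-m2)@d; lo,hi=np.percentile(t,[.3,99.7]); print('len',hi-lo,'centre',m2+d*(lo+hi)/2)
yaw=np.degrees(np.arctan2(d[1],d[0])); c=m2+d*(lo+hi)/2
g=c-d*8; go(g[0],g[1],60,yaw); print('grasp',g)
```

```text
3922 ztop [35.2 37.5 38.5]
[ 500.4 -260. ] [129.8  30.1] 66.7
axis deg 66.63564921030255 side mean [ 501.85737819 -256.5420634 ]
len 128.4851675215501 centre [ 500.47535687 -259.74118585]
shift [ 57.   -1.4 141.4] turn [-0.    -0.003  0.008]
grasp [ 497.30274254 -267.08519827]
```

>>> jog_arm:
  rows:
    - [[48, -1, 10], [0, 0, 0.008]]
    - [[57, -1.4, 55], [0, 0, 0.008]]
    - [[57, -1.4, 100], [0, -0.003, 0.008]]
    - [[57, -1.4, 141], [0, -0.003, 0.008]]
    - [[57, -1.4, 160], [0, -0.003, 0.008]]
    - [[57, -1.4, 160], [0, -0.003, 0.008]]
    - [[57, -1.4, 160], [0, -0.003, 0.008]]

```text
time: 3.3
tool_pos: [497.8, -267.7, 42.3]
tcp_rot: [180.0, 0.0, 66.7]
ft_force: [0.7, -0.4, 0.6]
finger_gap: 85.4
grip_force: 0.0
```

Run:
```python
from h import *
go(497.3,-267.1,11,66.65); print(r.sense()['ft_force'])
```

```text
shift [ 0.3 -0.7 31.3] turn [0.001 0.001 0.001]
[ 0.6555171  -0.39558221  0.60858299]
```

>>> jog_arm:
  rows:
    - [[0.3, -0.7, 16], [0, 0, 0]]
    - [[0.3, -0.7, 26], [0, 0, 0]]
    - [[0.3, -0.7, 31], [0, 0, 0]]
    - [[0.3, -0.7, 31], [0, 0, 0]]
    - [[0.3, -0.7, 31], [0, 0, 0]]

```text
time: 3.8
tool_pos: [496.4, -268.5, 10.4]
tcp_rot: [180.0, 0.1, 66.6]
ft_force: [-0.6, -0.3, 0.5]
finger_gap: 85.2
grip_force: 0.0
```

>>> jog_arm:
  rows:
    - [[0, 0, 0], [0, 0, 0]]
    - [[0, 0, 0], [0, 0, 0]]
    - [[0, 0, 0], [0, 0, 0]]
    - [[0, 0, 0], [0, 0, 0]]
    - [[0, 0, 0], [0, 0, 0]]
    - [[0, 0, 0], [0, 0, 0]]
    - [[0, 0, 0], [0, 0, 0]]
    - [[0, 0, 0], [0, 0, 0]]
  grip: 24
  force: 30

```text
time: 4.6
tool_pos: [496.4, -268.3, 10.3]
tcp_rot: [180.0, 0.1, 66.6]
ft_force: [-0.6, 0.1, -0.5]
finger_gap: 24.2
grip_force: 0.0
```

Run:
```python
from h import *
p,W=wpose(); i,d=r.snapshot('wrist'); np.savez('w3.npz',d=d,W=W); s,_=r.snapshot('scene')
o=np.zeros((400,800,3),np.uint8); o[:,:400]=i[:,120:520]; o[:,400:]=cv2.resize(s[120:220,240:340],(400,400),interpolation=2); cv2.imwrite('pics/w3.png',o)
```

```text
(no output)
```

View pics/w3.png

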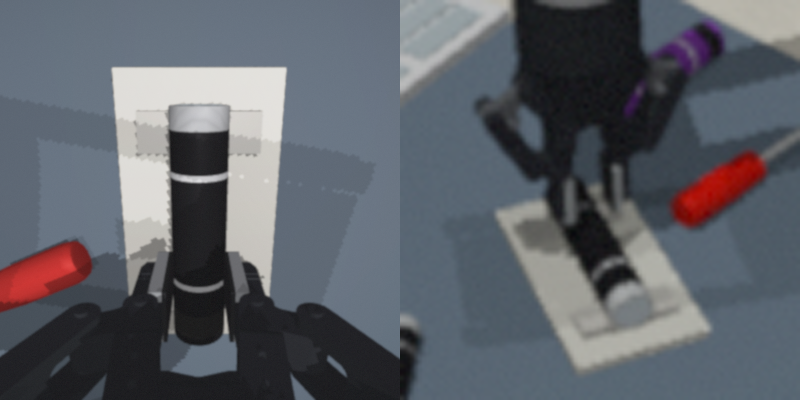

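Run:
```python
from h import *
s=r.sense(); print(s['finger_gap'],s['grip_force'],s['tool_pos'],s['ft_force'],s['wrist_torque'])
q=np.load('w3.npz'); p,_=cam('wrist'); P=cloud(p,q['W'],q['d'])
t,R=pose(); 
L=R.inv().apply((P-t).reshape(-1,3)).reshape(400,640,3)
for v in (255,270,290): print(v,[(u,L[v,u].round(0).tolist()) for u in range(265,400,9)])
```

```text
24.206005162374463 0.0 [ 496.41531107 -268.35162472   10.32416422] [-1.18617395  0.13557607  0.69944611] [-0.00765686 -0.02170292  0.07176148]
255 [(265, [-14.0, -33.0, 2.0]), (274, [-15.0, -27.0, 3.0]), (283, [10.0, -16.0, -45.0]), (292, [9.0, -12.0, -44.0]), (301, [-1.0, -9.0, -23.0]), (310, [1.0, -5.0, -27.0]), (319, [0.0, -0.0, -26.0]), (328, [0.0, 5.0, -26.0]), (337, [-0.0, 9.0, -25.0]), (346, [10.0, 12.0, -45.0]), (355, [11.0, 16.0, -46.0]), (364, [-14.0, 27.0, 2.0]), (373, [-14.0, 33.0, 3.0]), (382, [-15.0, 39.0, 3.0]), (391, [-15.0, 44.0, 3.0])]
270 [(265, [7.0, -23.0, -53.0]), (274, [10.0, -19.0, -59.0]), (283, [10.0, -15.0, -59.0]), (292, [4.0, -12.0, -47.0]), (301, [-10.0, -10.0, -22.0]), (310, [-8.0, -5.0, -26.0]), (319, [-8.0, -0.0, -27.0]), (328, [-8.0, 5.0, -27.0]), (337, [-9.0, 9.0, -25.0]), (346, [6.0, 12.0, -51.0]), (355, [10.0, 15.0, -58.0]), (364, [7.0, 19.0, -53.0]), (373, [6.0, 23.0, -52.0]), (382, [-25.0, 39.0, 4.0]), (391, [-25.0, 45.0, 3.0])]
290 [(265, [7.0, -21.0, -68.0]), (274, [10.0, -17.0, -73.0]), (283, [10.0, -13.0, -74.0]), (292, [-5.0, -12.0, -49.0]), (301, [-22.0, -10.0, -24.0]), (310, [-21.0, -5.0, -26.0]), (319, [-20.0, -0.0, -27.0]), (328, [-20.0, 5.0, -26.0]), (337, [-22.0, 10.0, -24.0]), (346, [-2.0, 12.0, -54.0]), (355, [11.0, 13.0, -74.0]), (364, [10.0, 16.0, -73.0]), (373, [5.0, 21.0, -66.0]), (382, [7.0, 24.0, -68.0]), (391, [-44.0, 48.0, 11.0])]
```

Run:
```python
from h import *
q=np.load('w3.npz'); p,_=cam('wrist'); P=cloud(p,q['W'],q['d']); I=cv2.imread('pics/w3.png')
t,R=pose(); L=R.inv().apply((P-t).reshape(-1,3)).reshape(400,640,3)
for u in (278,286,352,360): print(u,[(v,L[v,u].round(0).astype(int).tolist()) for v in range(238,264,3)])
s,D=r.snapshot('scene'); ps,Ts=cam('scene'); Q=cloud(ps,Ts,D); M=R.inv().apply((Q-t).reshape(-1,3)).reshape(400,640,3)
# scene points near tool axis
m=(abs(M[...,0])<14)&(abs(M[...,1])<30)&(M[...,2]<-29)&(M[...,2]>-75)
v,u=np.nonzero(m); print('lowest finger pts', M[m][np.argsort(-M[m][:,2])[:25]].round(0).astype(int).tolist())
```

```text
278 [(238, [-3, -25, 3]), (241, [-5, -25, 3]), (244, [-7, -25, 3]), (247, [-9, -25, 3]), (250, [-11, -25, 3]), (253, [11, -18, -45]), (256, [10, -18, -47]), (259, [10, -18, -50]), (262, [11, -18, -53])]
286 [(238, [-3, -20, 3]), (241, [-5, -20, 4]), (244, [-7, -20, 3]), (247, [-9, -20, 3]), (250, [-11, -20, 3]), (253, [9, -15, -42]), (256, [10, -15, -46]), (259, [11, -14, -50]), (262, [10, -14, -52])]
352 [(238, [-3, 20, 3]), (241, [-5, 20, 4]), (244, [-7, 20, 3]), (247, [-9, 20, 3]), (250, [-11, 20, 3]), (253, [11, 15, -44]), (256, [10, 15, -46]), (259, [10, 14, -50]), (262, [10, 14, -52])]
360 [(238, [-3, 25, 3]), (241, [-5, 25, 3]), (244, [-7, 25, 2]), (247, [-9, 25, 3]), (250, [-11, 25, 3]), (253, [-13, 25, 3]), (256, [10, 18, -45]), (259, [10, 18, -49]), (262, [10, 18, -51])]
lowest finger pts [[0, -12, -38], [9, 19, -38], [10, -13, -39], [11, 17, -39], [-6, -11, -41], [8, -11, -42], [1, -12, -43], [12, 14, -43], [11, -13, -43], [11, 17, -43], [12, -16, -43], [-7, -12, -43], [6, 20, -43], [11, 19, -43], [7, -23, -43], [7, -20, -45], [7, 23, -45], [9, -12, -45], [12, -16, -46], [6, -21, -47], [12, 17, -47], [12, -13, -47], [13, 14, -47], [2, -11, -47], [9, 16, -47]]
```

Both cameras agree the fingertips sit about 40 mm behind the reported TCP, at world z ≈ 50, so they closed above the barrel. I check this against the earlier picture with the gripper open before going lower.

Run:
```python
from h import *
q=np.load('w2.npz'); p,T=cam('wrist'); L=cloud(p,T,q['d'])
m=(L[...,2]<0)&(abs(L[...,1])<75)&(L[...,0]<30)&(L[...,2]>-75); A=L[m]; print(len(A))
o=np.argsort(-A[:,2]); print(A[o[:12]].round(0).astype(int).tolist()); 
for u in (205,215,425,435): print(u,[(v,L[v,u].round(0).astype(int).tolist()) for v in range(256,296,5)])
```

```text
3485
[[-6, 43, -49], [3, -44, -49], [-4, 43, -49], [0, 43, -49], [1, 43, -50], [-4, -43, -50], [5, 43, -50], [-4, 43, -50], [-4, 42, -50], [2, -43, -50], [0, 43, -50], [1, -43, -50]]
205 [(256, [-108, -138, 183]), (261, [-110, -136, 175]), (266, [10, -48, -55]), (271, [10, -47, -59]), (276, [10, -46, -63]), (281, [10, -44, -67]), (286, [10, -43, -71]), (291, [8, -43, -71])]
215 [(256, [-104, -123, 176]), (261, [-109, -123, 173]), (266, [10, -44, -55]), (271, [9, -43, -58]), (276, [7, -43, -59]), (281, [5, -43, -59]), (286, [3, -43, -60]), (291, [2, -43, -61])]
425 [(256, [-117, 136, 202]), (261, [-124, 136, 200]), (266, [10, 44, -55]), (271, [10, 43, -59]), (276, [10, 42, -63]), (281, [8, 42, -63]), (286, [5, 42, -63]), (291, [3, 43, -63])]
435 [(256, [-116, 148, 200]), (261, [-124, 149, 201]), (266, [11, 48, -56]), (271, [11, 47, -61]), (276, [10, 46, -63]), (281, [11, 44, -68]), (286, [9, 44, -69]), (291, [11, 42, -75])]
```

The open-gripper picture agrees: tips at tool z ≈ −50 open and ≈ −39 shut, so the real tip lies about 38 mm behind the reported TCP. I open and descend the extra distance in stages.

>>> jog_arm:
  rows:
    - [[0, 0, 0], [0, 0, 0]]
    - [[0, 0, 0], [0, 0, 0]]
    - [[0, 0, 0], [0, 0, 0]]
    - [[0, 0, 0], [0, 0, 0]]
    - [[0, 0, 10], [0, 0, 0]]
    - [[0, 0, 18], [0, 0, 0]]
    - [[0, 0, 26], [0, 0, 0]]
    - [[0, 0, 30], [0, 0, 0]]
    - [[0, 0, 30], [0, 0, 0]]
  grip: 64

```text
time: 5.65
tool_pos: [495.5, -267.8, -21.0]
tcp_rot: [-179.9, 0.0, 66.6]
ft_force: [-0.4, -0.4, 0.8]
finger_gap: 64.2
grip_force: 0.0
```

>>> jog_arm:
  rows:
    - [[0, 0, 4], [0, 0, 0]]
    - [[0, 0, 8], [0, 0, 0]]
    - [[0, 0, 9], [0, 0, 0]]
    - [[0, 0, 9], [0, 0, 0]]

```text
time: 6.05
tool_pos: [496.3, -268.3, -28.8]
tcp_rot: [180.0, 0.1, 66.6]
ft_force: [0.3, 1.0, 0.6]
finger_gap: 63.9
grip_force: 0.0
```

>>> jog_arm:
  rows:
    - [[0, 0, 0], [0, 0, 0]]
    - [[0, 0, 0], [0, 0, 0]]
    - [[0, 0, 0], [0, 0, 0]]
    - [[0, 0, 0], [0, 0, 0]]
    - [[0, 0, 0], [0, 0, 0]]
    - [[0, 0, 0], [0, 0, 0]]
    - [[0, 0, 0], [0, 0, 0]]
    - [[0, 0, 0], [0, 0, 0]]
  grip: 24
  force: 30

```text
time: 6.85
tool_pos: [496.6, -268.5, -28.3]
tcp_rot: [180.0, 0.1, 66.6]
ft_force: [-1.7, 1.0, 5.3]
finger_gap: 29.0
grip_force: 29.8
```

>>> jog_arm:
  rows:
    - [[0, 0, -3], [0, 0, 0]]
    - [[0, 0, -8], [0, 0, 0]]
    - [[0, 0, -18], [0, 0, 0]]
    - [[0, 0, -40], [0, 0, 0]]
    - [[0, 0, -75], [0, 0, 0]]
    - [[0, 0, -110], [0, 0, 0]]
    - [[0, 0, -125], [0, 0, 0]]
    - [[0, 0, -130], [0, 0, 0]]
    - [[0, 0, -130], [0, 0, 0]]

```text
time: 7.75
tool_pos: [496.4, -268.3, 101.2]
tcp_rot: [180.0, 0.1, 66.6]
ft_force: [-0.1, 0.0, -1.8]
finger_gap: 28.7
grip_force: 30.0
```

Run:
```python
from h import *
p,W=wpose(); i,d=r.snapshot('wrist'); cv2.imwrite('pics/w4.png',i[:, 120:520]); P=cloud(p,W,d); t,R=pose(); L=R.inv().apply((P-t).reshape(-1,3)).reshape(400,640,3)
np.save('w4L.npy',L); print(r.sense()['ft_force'],r.sense()['finger_gap'])
A=L[60:340,270:370].reshape(-1,3); A=A[(A[:,2]>-85)&(A[:,2]<-40)&(abs(A[:,1])<20)&(A[:,0]>12)]
print(len(A)); print('lens x',np.percentile(A[:,0],[90,98,99.5]).round(1))
T=A[A[:,2]<np.percentile(A[:,2],30)]
for x0 in range(15,75,10):
    B=A[abs(A[:,0]-x0)<5]; 
    if len(B)>10: print(x0,len(B),'y mid',((B[:,1].min()+B[:,1].max())/2).round(1),'ztop',np.percentile(B[:,2],5).round(1))
```

```text
[ 0.09660333  0.34701028 -2.27730823] 28.503744338163205
12290
lens x [69.9 73.9 74.5]
15 1268 y mid 0.5 ztop -67.2
25 1672 y mid 0.4 ztop -67.1
35 1803 y mid 0.4 ztop -67.2
45 1967 y mid 0.2 ztop -67.2
55 2106 y mid 0.4 ztop -67.1
65 2271 y mid 0.2 ztop -66.9
```

The barrel is held level: axis at tool z −51.5, lens end at tool x +74. I carry it to above the V-blocks, glass end about 10 mm short of the sleeve.

Run:
```python
from h import *
go(580.4,57.9,60,94.05)
```

```text
shift [332.5 -51.8  39.8] turn [-0.002  0.    -0.48 ]
```

>>> jog_arm:
  rows:
    - [[30, -5, 2], [0, 0, -0.06]]
    - [[75, -12, 5], [0, 0, -0.13]]
    - [[125, -20, 10], [0, 0, -0.2]]
    - [[175, -28, 15], [0, 0, -0.27]]
    - [[225, -35, 20], [0, 0, -0.34]]
    - [[270, -42, 28], [0, 0, -0.41]]
    - [[305, -48, 35], [-0.002, 0, -0.46]]
    - [[325, -51, 38], [-0.002, 0, -0.48]]
    - [[332.5, -51.8, 40], [-0.002, 0, -0.48]]
    - [[332.5, -51.8, 40], [-0.002, 0, -0.48]]

```text
time: 8.8
tool_pos: [579.6, 58.0, 58.7]
tcp_rot: [-179.9, 0.1, 94.1]
ft_force: [-1.1, -0.8, -1.3]
finger_gap: 29.1
grip_force: 30.0
```

Run:
```python
from h import *
go(580.4,57.9,13,94.05)
p,W=wpose(); i,d=r.snapshot('wrist'); cv2.imwrite('pics/w5.png',i[:,120:520]); P=cloud(p,W,d); np.savez('w5.npz',d=d,W=W)
print(r.sense()['ft_force'])
c,s=np.cos(np.radians(4.05)),np.sin(np.radians(4.05)); V=(P-np.array([579.7,71.5,0])); X=V[...,0]*c+V[...,1]*s; Y=-V[...,0]*s+V[...,1]*c; Z=P[...,2]
# hinge block shoulders, plate, sleeve
def st(m,n): print(n,m.sum(),'x',np.percentile(X[m],[2,98]).round(1),'y',np.percentile(Y[m],[2,98]).round(1),'z',Z[m].mean().round(1)) if m.sum()>5 else print(n,0)
st((abs(Y-37)<14)&(abs(X)<40)&(abs(Z-58)<3),'hinge shoulders')
st((abs(X)<35)&(Y>70)&(Y<100)&(abs(Z-82)<3),'plate top')
st((abs(X)<12)&(Y>55)&(Y<90)&(abs(Z-73)<5),'sleeve top')
st((abs(X)<12)&(Y>40)&(Y<75)&(Z>95)&(Z<135),'barrel')
m=(abs(X)<60)&(Y>40)&(Y<75)&(Z>90)&(Z<135); print('barrel mid x', [( (X[m&(abs(Y-y)<3)].min()+X[m&(abs(Y-y)<3)].max())/2).round(1) for y in (45,52)])
```

```text
shift [-0.1  0.9 45.7] turn [-0.002  0.001  0.001]
[-0.23318115 -0.91609991 -2.42645364]
hinge shoulders 1187 x [-31.4  31.2] y [29.1 45. ] z 57.9
plate top 2765 x [-24.6  25.1] y [82.3 92.1] z 81.6
sleeve top 1466 x [-11.5  11.5] y [70.7 83.8] z 73.8
barrel 4278 x [-11.5  11.3] y [40.5 61.5] z 121.7
barrel mid x [np.float64(21.8), np.float64(11.7)]
```

View pics/w5.png

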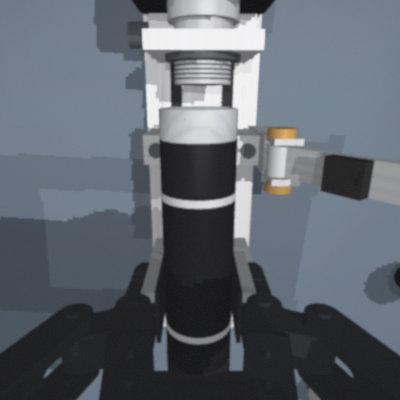

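The picture shows the barrel above the Vs, lens end at (199,110) and about 9 mm short of the sleeve at (203,85). The rail frame checks out, with shoulders at x ±31 and y 29 to 45. I lower it.

>>> jog_arm:
  rows:
    - [[0, 0.5, 12], [-0.002, 0, 0]]
    - [[0, 0.5, 25], [-0.002, 0, 0]]
    - [[0, 0.5, 35], [-0.002, 0, 0]]
    - [[0, 0.5, 41], [-0.002, 0, 0]]
    - [[0, 0.5, 43], [-0.002, 0, 0]]
    - [[0, 0.5, 43], [-0.002, 0, 0]]

```text
time: 9.45
tool_pos: [581.5, 57.2, 17.6]
tcp_rot: [179.8, 0.1, 94.1]
ft_force: [-0.2, -0.1, -2.0]
finger_gap: 28.8
grip_force: 30.0
```

>>> jog_arm:
  rows:
    - [[0, 0, 1], [0, 0, 0]]
    - [[0, 0, 2], [0, 0, 0]]
    - [[0, 0, 2], [0, 0, 0]]

```text
time: 9.75
tool_pos: [582.0, 57.4, 16.3]
tcp_rot: [179.8, 0.1, 94.1]
ft_force: [-0.3, -0.1, -2.5]
finger_gap: 29.0
grip_force: 30.0
```

>>> jog_arm:
  rows:
    - [[0, 0, 1], [0, 0, 0]]
    - [[0, 0, 2], [0, 0, 0]]
    - [[0, 0, 3], [0, 0, 0]]
    - [[0, 0, 3], [0, 0, 0]]

```text
time: 10.15
tool_pos: [581.5, 57.3, 12.8]
tcp_rot: [179.8, 0.1, 94.1]
ft_force: [0.8, 0.9, -1.4]
finger_gap: 29.1
grip_force: 30.0
```

>>> jog_arm:
  rows:
    - [[0, 0, 1], [0, 0, 0]]
    - [[0, 0, 1], [0, 0, 0]]

```text
time: 10.35
tool_pos: [581.6, 57.3, 11.9]
tcp_rot: [179.8, 0.1, 94.1]
ft_force: [-0.7, -0.1, -3.0]
finger_gap: 29.2
grip_force: 30.0
```

```bash
cat >> h.py <<'E'
def rail(P):
    c,s=np.cos(np.radians(4.05)),np.sin(np.radians(4.05)); V=(P-np.array([579.7,71.5,0])); return V[...,0]*c+V[...,1]*s,-V[...,0]*s+V[...,1]*c,P[...,2]
E
python3 - <<'E'
from h import *
p,W=wpose(); i,d=r.snapshot('wrist'); X,Y,Z=rail(cloud(p,W,d)); np.savez('w6.npz',d=d,W=W)
m=(abs(X)<20)&(Y>5)&(Y<60)&(Z>68)&(Z<85); print('barrel',m.sum(),'ztop',np.percentile(Z[m],[50,90,97]))
for y in (10,20,50,55): 
    k=m&(abs(Y-y)<3); print(y,X[k].min().round(1),X[k].max().round(1),((X[k].max()+X[k].min())/2).round(2))
k=(abs(Y-37)<7)&(abs(X)<40)&(abs(Z-58)<2.5); print('V',np.percentile(X[k],[.5,99.5]).round(1),Z[k].mean().round(2)); print(r.sense()['tool_pos'])
m=(abs(X)<12)&(Z>70)&(Y>40)&(Y<80)&(Z<82); print('Y hist',np.histogram(Y[m],np.arange(52,80,1)))
E
```

```text
barrel 10489 ztop [75.59756302 77.30386023 77.77470196]
10 -13.9 14.0 0.04
20 -14.0 13.9 -0.02
50 -13.9 13.8 -0.01
55 -13.7 13.6 -0.02
V [-31.7  31.3] 57.68
[581.66695994  57.34808065  11.93405574]
Y hist (array([196, 207, 207, 201, 206, 208, 204, 203, 176,   0,   0,   0,   0,
         0,   0,   0,   0,   0, 148, 204, 215, 215, 209, 210, 231, 209,
       238]), array([52, 53, 54, 55, 56, 57, 58, 59, 60, 61, 62, 63, 64, 65, 66, 67, 68,
       69, 70, 71, 72, 73, 74, 75, 76, 77, 78, 79]))
```

The barrel is centred in the V within 0.2 mm, its top about 0.5 to 1 mm above seated. The lens is at 60.9 and the sleeve at 70.1, leaving a 9 mm gap. I ease it down by feel.

>>> jog_arm:
  rows:
    - [[0, 0, 0.5], [0, 0, 0]]
    - [[0, 0, 0.5], [0, 0, 0]]

```text
time: 10.6
tool_pos: [581.7, 57.3, 11.5]
tcp_rot: [179.8, 0.1, 94.1]
ft_force: [0.3, -0.6, -2.5]
finger_gap: 28.5
grip_force: 30.0
```

>>> jog_arm:
  rows:
    - [[0, 0, 0.5], [0, 0, 0]]
    - [[0, 0, 0.5], [0, 0, 0]]

```text
time: 10.8
tool_pos: [581.8, 57.3, 11.1]
tcp_rot: [179.8, 0.1, 94.1]
ft_force: [-0.4, 0.6, -2.3]
finger_gap: 29.1
grip_force: 30.0
```

>>> jog_arm:
  rows:
    - [[0, 0, 0.4], [0, 0, 0]]
    - [[0, 0, 0.4], [0, 0, 0]]

```text
time: 11.0
tool_pos: [581.8, 57.3, 11.0]
tcp_rot: [179.8, 0.1, 94.1]
ft_force: [-1.6, -0.5, 2.1]
finger_gap: 28.8
grip_force: 30.4
```

Contact felt at about 4 N. Releasing.

>>> jog_arm:
  rows:
    - [[0, 0, 0], [0, 0, 0]]
    - [[0, 0, 0], [0, 0, 0]]
    - [[0, 0, 0], [0, 0, 0]]
    - [[0, 0, 0], [0, 0, 0]]
    - [[0, 0, 0], [0, 0, 0]]
  grip: 60

```text
time: 11.5
tool_pos: [581.8, 57.3, 10.7]
tcp_rot: [179.8, 0.1, 94.1]
ft_force: [0.7, -1.3, 0.2]
finger_gap: 59.9
grip_force: 0.0
```

Run:
```python
from h import *
p,W=wpose(); i,d=r.snapshot('wrist'); X,Y,Z=rail(cloud(p,W,d))
m=(abs(X)<20)&(Y>5)&(Y<60)&(Z>68)&(Z<85); print('ztop',np.percentile(Z[m],[50,90,97]))
for y in (10,20,50,55): 
    k=m&(abs(Y-y)<3); print(y,((X[k].max()+X[k].min())/2).round(2),np.percentile(Z[k],90).round(1))
m=(abs(X)<12)&(Z>70)&(Y>40)&(Y<66)&(Z<82); print('lens',Y[m].max()); print(r.sense()['ft_force'],r.sense()['tool_pos'])
```

```text
ztop [74.77512423 76.44436444 76.91203373]
10 -0.06 76.5
20 -0.04 76.5
50 0.23 76.3
55 0.16 76.2
lens 60.7459388580193
[ 0.22466041 -0.33980105 -0.30735519] [581.77835083  57.36238951  10.63393216]
```

The barrel is seated level and the lens is still 9 mm short. Now I lift, go behind the black end with shut fingers, and push.

>>> jog_arm:
  rows:
    - [[0, 0, -15], [0, 0, 0]]
    - [[0, 0, -40], [0, 0, 0]]
    - [[0, 0, -60], [0, 0, 0]]
    - [[-30, 0, -60], [0, 0, 0]]
    - [[-70, 0, -60], [0, 0, 0]]
    - [[-78, 0, -60], [0, 0, 0]]
    - [[-78, 0, -60], [0, 0, 0]]

```text
time: 12.25
tool_pos: [587.5, -21.8, 71.9]
tcp_rot: [179.7, 0.1, 93.9]
ft_force: [0.7, 0.3, 0.2]
finger_gap: 60.0
grip_force: 0.0
```

>>> jog_arm:
  rows:
    - [[0, 0, 0], [0, 0, 0]]
    - [[0, 0, 0], [0, 0, 0]]
    - [[0, 0, 0], [0, 0, 0]]
    - [[0, 0, 0], [0, 0, 0]]
    - [[0, 0, 0], [0, 0, 0]]
    - [[0, 0, 0], [0, 0, 0]]
    - [[0, 0, 20], [0, 0, 0]]
    - [[0, 0, 45], [0, 0, 0]]
    - [[0, 0, 58], [0, 0, 0]]
    - [[0, 0, 58], [0, 0, 0]]
  grip: 0

```text
time: 13.25
tool_pos: [585.0, -20.2, 10.1]
tcp_rot: [-179.9, 0.0, 94.1]
ft_force: [-0.3, 0.3, -0.4]
finger_gap: 0.2
grip_force: 0.0
```

Run:
```python
from h import *
t,R=pose(); print(t,rail(t))
p,W=wpose(); i,d=r.snapshot('wrist'); P=cloud(p,W,d); X,Y,Z=rail(P); np.savez('w7.npz',d=d,W=W); cv2.imwrite('pics/w7.png',i)
L=R.inv().apply((P-t).reshape(-1,3)).reshape(400,640,3)
m=(abs(L[...,1])<25)&(L[...,0]<20)&(L[...,2]<-30)&(L[...,2]>-70); A=L[m]; o=np.argsort(-A[:,2]); print('tips',A[o[:8]].round(0).tolist(), 'front x',np.percentile(A[:,0],97))
m=(abs(X)<16)&(Z>66)&(Z<80)&(Y>-90)&(Y<66); print('barrel y',np.percentile(Y[m],[.2,99.8])); print([r.sense()[k] for k in('ft_force','finger_gap')])
```

```text
[584.99039724 -20.20177012  10.14792681] (np.float64(-1.1994335846073714), np.float64(-91.84641694568383), array(10.14792681))
tips [[10.0, -2.0, -41.0], [10.0, -4.0, -41.0], [10.0, -6.0, -41.0], [10.0, 1.0, -41.0], [11.0, -7.0, -41.0], [11.0, -5.0, -41.0], [11.0, -6.0, -42.0], [10.0, 5.0, -42.0]] front x 11.05310626140474
barrel y [-85.71798353  15.17203471]
[array([-0.26944952,  0.54950572, -0.00981825]), -0.1882552270522577]
```

>>> jog_arm:
  rows:
    - [[3, 1, 0], [0, 0, 0]]
    - [[6, 1, 0], [0, 0, 0]]
    - [[9, 1, 0], [0, 0, 0]]
    - [[9, 1, 0], [0, 0, 0]]

```text
time: 13.7
tool_pos: [588.1, -10.9, 13.5]
tcp_rot: [179.7, 0.1, 94.1]
ft_force: [0.4, -0.3, 0.6]
finger_gap: 0.2
grip_force: 0.0
```

>>> jog_arm:
  rows:
    - [[1, 0, 0], [0, 0, 0]]
    - [[2, 0, 0], [0, 0, 0]]
    - [[3, 0, 0], [0, 0, 0]]
    - [[4, 0, 0], [0, 0, 0]]
    - [[5, 0, 0], [0, 0, 0]]
    - [[6, 0, 0], [0, 0, 0]]
    - [[6, 0, 0], [0, 0, 0]]

```text
time: 14.4
tool_pos: [587.2, -5.5, 12.7]
tcp_rot: [179.8, 0.1, 94.1]
ft_force: [-0.2, -1.8, 0.5]
finger_gap: -0.2
grip_force: 0.9
```

>>> jog_arm:
  rows:
    - [[0.7, 0, 0], [0, 0, 0]]
    - [[1.4, 0, 0], [0, 0, 0]]
    - [[2, 0, 0], [0, 0, 0]]
    - [[2, 0, 0], [0, 0, 0]]

```text
time: 14.8
tool_pos: [587.1, -3.3, 12.8]
tcp_rot: [179.8, 0.1, 94.1]
ft_force: [0.2, -1.5, 0.7]
finger_gap: 0.1
grip_force: 1.0
```

>>> jog_arm:
  rows:
    - [[0.7, 0, 0], [0, 0, 0]]
    - [[1.4, 0, 0], [0, 0, 0]]
    - [[2, 0, 0], [0, 0, 0]]
    - [[2.5, 0, 0], [0, 0, 0]]
    - [[2.5, 0, 0], [0, 0, 0]]

```text
time: 15.3
tool_pos: [586.9, -0.8, 12.7]
tcp_rot: [179.8, 0.1, 94.1]
ft_force: [0.4, -2.7, 0.8]
finger_gap: -0.1
grip_force: 1.0
```

>>> jog_arm:
  rows:
    - [[0.4, 0, 0], [0, 0, 0]]
    - [[0.8, 0, 0], [0, 0, 0]]
    - [[0.8, 0, 0], [0, 0, 0]]

```text
time: 15.6
tool_pos: [586.8, -0.1, 12.7]
tcp_rot: [179.8, 0.1, 94.1]
ft_force: [0.5, -2.3, 1.2]
finger_gap: -0.1
grip_force: 1.1
```

>>> jog_arm:
  rows:
    - [[0.3, 0, 0], [0, 0, 0]]
    - [[0.5, 0, 0], [0, 0, 0]]
    - [[0.5, 0, 0], [0, 0, 0]]

```text
time: 15.9
tool_pos: [586.8, 0.4, 12.7]
tcp_rot: [179.8, 0.1, 94.1]
ft_force: [-0.9, -3.0, 1.1]
finger_gap: -0.2
grip_force: 1.2
```

>>> jog_arm:
  rows:
    - [[0.3, 0, 0], [0, 0, 0]]
    - [[0.3, 0, 0], [0, 0, 0]]

```text
time: 16.1
tool_pos: [586.8, 0.7, 12.7]
tcp_rot: [179.8, 0.1, 94.1]
ft_force: [1.0, -2.8, 1.6]
finger_gap: -0.2
grip_force: 1.3
```

>>> jog_arm:
  rows:
    - [[0.3, 0, 0], [0, 0, 0]]
    - [[0.3, 0, 0], [0, 0, 0]]

```text
time: 16.3
tool_pos: [586.8, 1.0, 12.7]
tcp_rot: [179.8, 0.1, 94.1]
ft_force: [0.8, -2.5, 1.4]
finger_gap: 0.1
grip_force: 1.3
```

>>> jog_arm:
  rows:
    - [[0.3, 0, 0], [0, 0, 0]]
    - [[0.3, 0, 0], [0, 0, 0]]

```text
time: 16.5
tool_pos: [586.7, 1.3, 12.7]
tcp_rot: [179.8, 0.1, 94.1]
ft_force: [0.7, -2.3, 1.3]
finger_gap: 0.2
grip_force: 1.3
```

>>> jog_arm:
  rows:
    - [[0.3, 0, 0], [0, 0, 0]]
    - [[0.3, 0, 0], [0, 0, 0]]

```text
time: 16.7
tool_pos: [586.7, 1.6, 12.7]
tcp_rot: [179.8, 0.1, 94.1]
ft_force: [0.3, -1.9, 1.0]
finger_gap: 0.1
grip_force: 1.3
```

>>> jog_arm:
  rows:
    - [[0.3, 0, 0], [0, 0, 0]]
    - [[0.3, 0, 0], [0, 0, 0]]

```text
time: 16.9
tool_pos: [586.7, 1.9, 12.7]
tcp_rot: [179.8, 0.1, 94.1]
ft_force: [1.0, -2.9, 0.4]
finger_gap: -0.3
grip_force: 1.3
```

>>> jog_arm:
  rows:
    - [[0.3, 0, 0], [0, 0, 0]]
    - [[0.3, 0, 0], [0, 0, 0]]

```text
time: 17.1
tool_pos: [586.7, 1.9, 12.7]
tcp_rot: [179.8, 0.1, 94.1]
ft_force: [-0.1, -4.7, 0.1]
finger_gap: -0.2
grip_force: 2.2
```

>>> jog_arm:
  rows:
    - [[0.15, 0, 0], [0, 0, 0]]
    - [[0.15, 0, 0], [0, 0, 0]]

```text
time: 17.3
tool_pos: [586.7, 1.9, 12.8]
tcp_rot: [179.8, 0.1, 94.1]
ft_force: [0.4, -5.4, 1.1]
finger_gap: -0.1
grip_force: 2.6
```

The barrel stalled at 5.4 N (about 2.4 N sliding friction plus about 3 N at the sleeve), so it bears on the stop. I retreat, lift, and go round behind the strap bar.

>>> jog_arm:
  rows:
    - [[-5, 0, 0], [0, 0, 0]]
    - [[-15, 0, 0], [0, 0, 0]]
    - [[-15, 0, -30], [0, 0, 0]]
    - [[-15, 0, -75], [0, 0, 0]]
    - [[-15, 0, -120], [0, 0, 0]]
    - [[-10, 0, -155], [0, 0, 0]]
    - [[30, 35, -160], [0, 0, 0]]
    - [[65, 70, -160], [0, 0, 0]]
    - [[95, 100, -160], [0, 0, 0]]
    - [[107, 116, -160], [0, 0, 0]]

```text
time: 18.3
tool_pos: [695.4, 120.7, 172.4]
tcp_rot: [179.8, -0.0, 94.2]
ft_force: [0.3, -0.1, -0.4]
finger_gap: -0.1
grip_force: 0.0
```

Run:
```python
from h import *
t,R=pose(); print(t,rail(t))
go(694.8,116.7,106,94.05)
p,W=wpose(); i,d=r.snapshot('wrist'); P=cloud(p,W,d); X,Y,Z=rail(P); cv2.imwrite('pics/w8.png',i); np.savez('w8.npz',d=d,W=W)
m=(abs(X)<12)&(Z>66)&(Z<80)&(Y>-90)&(Y<80); print('barrel y',np.percentile(Y[m],[.2,99.8]),'ztop',np.percentile(Z[m],97))
k=(X>70)&(X<95)&(abs(Y-37)<20)&(Z>135)&(Z<165);A=np.c_[X[k],Y[k],Z[k]]; print('bar',len(A),A.min(0),A.max(0))
```

```text
[695.35673218 120.71571159 172.38769655] (np.float64(118.84387114673893), np.float64(40.92432353952684), array(172.38769655))
shift [-4.  -1.1 66.4] turn [ 0.004 -0.     0.003]
barrel y [-58.98942728  79.7319193 ] ztop 77.195537625654
bar 942 [ 70.81022766  22.53675565 135.03453429] [ 90.71857593  51.17882698 156.24571448]
```

>>> jog_arm:
  rows:
    - [[-4, 0, 25], [0, 0, 0]]
    - [[-4, 0, 50], [0, 0, 0]]
    - [[-4, 0, 66], [0, 0, 0]]
    - [[-4, -3, 66], [0, 0, 0]]
    - [[-4, -6, 66], [0, 0, 0]]
    - [[-4, -9, 66], [0, 0, 0]]
    - [[-4, -12, 66], [0, 0, 0]]
    - [[-4, -12, 66], [0, 0, 0]]

```text
time: 19.15
tool_pos: [683.1, 112.6, 108.5]
tcp_rot: [179.7, 0.1, 94.1]
ft_force: [1.1, -0.8, -0.1]
finger_gap: 0.1
grip_force: 0.0
```

Run:
```python
from h import *
t,R=pose(); print(t,rail(t),r.sense()['ft_force'])
p,W=wpose(); i,d=r.snapshot('wrist'); P=cloud(p,W,d); X,Y,Z=rail(P); cv2.imwrite('pics/w9.png',i)
k=(X>50)&(X<140)&(abs(Y-37)<30)&(Z>138)&(Z<152);A=np.c_[X[k],Y[k],Z[k]]
print(np.histogram(A[:,0],np.arange(66,140,3)))
L=R.inv().apply((P-t).reshape(-1,3)).reshape(400,640,3); m=(abs(L[...,0]-11)<3)&(abs(L[...,1])<30)&(L[...,2]>-55)&(L[...,2]<-38); print('finger y',L[m][:,1].min(),L[m][:,1].max(),'tipz',t[2]-L[m][:,2].max())
```

```text
[683.06109424 112.61163239 108.45410022] (np.float64(106.00657123178242), np.float64(33.70888572571993), array(108.45410022)) [ 1.12206684 -0.84656742 -0.0541616 ]
(array([  0,   0,  59, 119, 109,  46,  53, 135,  63,   1,   6,  16,  17,
        14,  21,   4,   2,   0,   0,   0,   0,   0,   0,   0]), array([ 66,  69,  72,  75,  78,  81,  84,  87,  90,  93,  96,  99, 102,
       105, 108, 111, 114, 117, 120, 123, 126, 129, 132, 135, 138]))
finger y -27.05525994867091 5.934642520062596 tipz 147.6065111956272
```

View pics/w9.png

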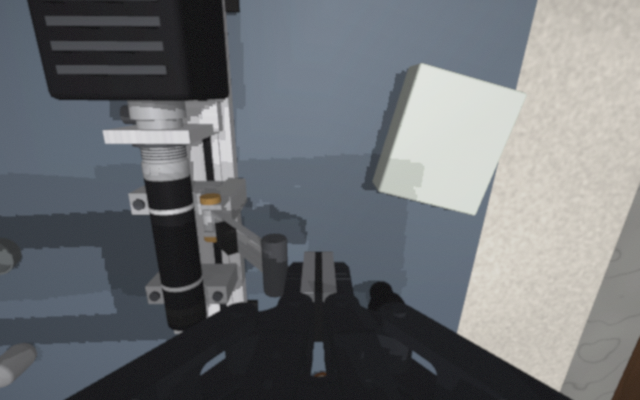

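The view shows the barrel against the sleeve at (167,177), the strap bar at (273,260), and the shut fingers behind it at (318,270). I swing the strap over.

>>> jog_arm:
  rows:
    - [[3, -2, 2], [0, 0, 0]]
    - [[3, -6, 2], [0, 0, 0]]
    - [[3, -10, 0], [0, 0, 0]]
    - [[3, -15, -3], [0, 0, 0]]
    - [[3, -20, -5.5], [0, 0, 0]]
    - [[3, -27, -8.5], [0, 0, 0]]
    - [[3, -34, -11], [0, 0, 0]]
    - [[3, -41, -12.5], [0, 0, 0]]
    - [[3, -48, -13.5], [0, 0, 0]]
    - [[3, -55, -13.5], [0, 0, 0]]

```text
time: 20.2
tool_pos: [630.9, 112.3, 124.5]
tcp_rot: [179.3, 0.1, 94.1]
ft_force: [3.8, 0.9, 14.7]
finger_gap: 0.0
grip_force: 5.8
```

>>> jog_arm:
  rows:
    - [[0, -7, 0], [0, 0, 0]]
    - [[0, -14, 1], [0, 0, 0]]
    - [[0, -21, 3], [0, 0, 0]]
    - [[0, -27, 5], [0, 0, 0]]
    - [[0, -33, 7], [0, 0, 0]]
    - [[0, -38, 9.5], [0, 0, 0]]
    - [[0, -42, 12], [0, 0, 0]]
    - [[0, -46, 14.5], [0, 0, 0]]
    - [[0, -46, 14.5], [0, 0, 0]]

```text
time: 21.1
tool_pos: [580.6, 108.3, 104.5]
tcp_rot: [179.9, 0.1, 94.1]
ft_force: [-0.3, 0.7, 0.3]
finger_gap: 0.1
grip_force: 0.0
```

Run:
```python
from h import *
t,R=pose(); print(t,rail(t),r.sense()['ft_force'])
p,W=wpose(); i,d=r.snapshot('wrist'); P=cloud(p,W,d); X,Y,Z=rail(P); cv2.imwrite('pics/w10.png',i); np.savez('w10.npz',d=d,W=W)
k=(abs(X)<70)&(abs(Y-37)<18)&(Z>120)&(Z<175);A=np.c_[X[k],Y[k],Z[k]]
for x in range(-50,50,5):
    B=A[abs(A[:,0]-x)<2.5]
    if len(B): print(x,len(B),'z',np.percentile(B[:,2],[5,50,95]).round(0),'y',B[:,1].min().round(),B[:,1].max().round())
```

```text
[580.58283926 108.25917895 104.52206211] (np.float64(3.4768246498988633), np.float64(36.60503151708378), array(104.52206211)) [-0.33031663  0.71421413  0.31075909]
-20 327 z [146. 150. 152.] y 22.0 51.0
-15 627 z [145. 152. 153.] y 23.0 52.0
-10 536 z [141. 152. 172.] y 36.0 51.0
-5 488 z [134. 157. 172.] y 39.0 48.0
0 556 z [129. 159. 174.] y 40.0 48.0
5 562 z [123. 157. 174.] y 37.0 48.0
10 433 z [121. 159. 172.] y 34.0 48.0
15 275 z [151. 163. 173.] y 42.0 44.0
```

The bar is now at rail x ≈ −16, z ≈ 147 (θ ≈ 50°), as the arc predicts. I move over the top and press down along the arc.

>>> jog_arm:
  rows:
    - [[0, 2, -15], [0, 0, 0]]
    - [[0, 2, -18], [0, 0, 0]]
    - [[0, -12, -18], [0, 0, 0]]
    - [[0, -22, -18], [0, 0, 0]]
    - [[0, -22, -10], [0, 0, 0]]
    - [[0, -25, -4], [0, 0, 0]]
    - [[0, -27, -1], [0, 0, 0]]
    - [[0, -30, 2], [0, 0, 0]]
    - [[0, -30, 2], [0, 0, 0]]

```text
time: 22.05
tool_pos: [550.6, 106.3, 103.5]
tcp_rot: [179.9, 0.1, 94.1]
ft_force: [-7.5, -0.7, 9.7]
finger_gap: -0.3
grip_force: 4.7
```

>>> jog_arm:
  rows:
    - [[0, -3, 4], [0, 0, 0]]
    - [[0, -5, 8], [0, 0, 0]]
    - [[0, -8, 12], [0, 0, 0]]
    - [[0, -10, 16], [0, 0, 0]]
    - [[0, -12, 20], [0, 0, 0]]
    - [[0, -14, 24], [0, 0, 0]]
    - [[0, -15, 28], [0, 0, 0]]
    - [[0, -16, 31], [0, 0, 0]]
    - [[0, -16, 31], [0, 0, 0]]

```text
time: 22.95
tool_pos: [535.8, 105.0, 71.6]
tcp_rot: [179.8, 0.1, 94.1]
ft_force: [-0.2, 0.2, 0.2]
finger_gap: 0.2
grip_force: 0.0
```

Run:
```python
from h import *
t,R=pose(); print(t,rail(t),r.sense()['ft_force'])
p,W=wpose(); i,d=r.snapshot('wrist'); P=cloud(p,W,d); X,Y,Z=rail(P); cv2.imwrite('pics/w11.png',i); np.savez('w11.npz',d=d,W=W)
k=(X<20)&(X>-70)&(abs(Y-37)<18)&(Z>80)&(Z<175);A=np.c_[X[k],Y[k],Z[k]]
for x in range(-60,20,5):
    B=A[abs(A[:,0]-x)<2.5]
    if len(B): print(x,len(B),'z',np.percentile(B[:,2],[5,50,95]).round(0),'y',B[:,1].min().round(),B[:,1].max().round())
```

```text
[535.75315284 104.97274246  71.62281108] (np.float64(-41.47302402035449), np.float64(36.49298756041269), array(71.62281108)) [-0.22710479  0.17732177  0.2063029 ]
-60 323 z [151. 157. 164.] y 40.0 53.0
-55 770 z [121. 157. 173.] y 42.0 54.0
-50 1016 z [119. 155. 168.] y 42.0 53.0
-45 1756 z [106. 146. 171.] y 24.0 53.0
-40 1704 z [107. 146. 171.] y 24.0 53.0
-35 1175 z [103. 152. 168.] y 37.0 53.0
-30 994 z [101. 152. 173.] y 35.0 54.0
-25 586 z [ 99. 151. 164.] y 30.0 53.0
-20 1370 z [ 99. 164. 167.] y 28.0 51.0
-15 1814 z [ 98. 166. 173.] y 26.0 51.0
-10 1534 z [ 97. 166. 174.] y 27.0 50.0
-5 917 z [ 92. 166. 174.] y 27.0 50.0
0 467 z [ 88.  96. 174.] y 29.0 49.0
5 308 z [86. 94. 96.] y 30.0 48.0
10 255 z [90. 93. 95.] y 30.0 44.0
15 251 z [89. 92. 94.] y 29.0 45.0
```

View pics/w11.png

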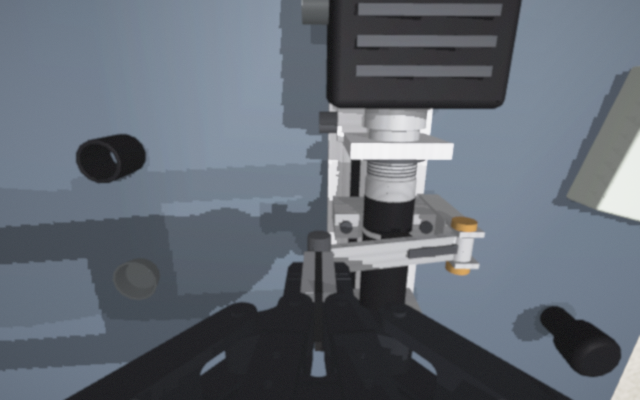

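The strap lies over the barrel with the bar under the fingertips at (318,240). I press on down, slowly, watching the force.

>>> jog_arm:
  rows:
    - [[0, -1, 2], [0, 0, 0]]
    - [[0, -2, 4], [0, 0, 0]]
    - [[0, -2, 6], [0, 0, 0]]
    - [[0, -2, 8], [0, 0, 0]]
    - [[0, -2, 10], [0, 0, 0]]
    - [[0, -2, 11], [0, 0, 0]]
    - [[0, -2, 11], [0, 0, 0]]

```text
time: 23.7
tool_pos: [533.6, 104.9, 60.9]
tcp_rot: [179.8, 0.1, 94.1]
ft_force: [-0.4, 0.3, -0.5]
finger_gap: 0.1
grip_force: 0.0
```

>>> jog_arm:
  rows:
    - [[0, 0, 0.7], [0, 0, 0]]
    - [[0, 0, 1.4], [0, 0, 0]]
    - [[0, 0, 2], [0, 0, 0]]
    - [[0, 0, 2], [0, 0, 0]]

```text
time: 24.1
tool_pos: [534.0, 104.9, 59.3]
tcp_rot: [179.8, 0.1, 94.1]
ft_force: [-1.3, 0.1, 1.3]
finger_gap: 0.4
grip_force: 0.8
```

>>> jog_arm:
  rows:
    - [[0, 0, 0.5], [0, 0, 0]]
    - [[0, 0, 1], [0, 0, 0]]
    - [[0, 0, 1], [0, 0, 0]]

```text
time: 24.4
tool_pos: [534.0, 104.9, 58.3]
tcp_rot: [179.8, 0.1, 94.1]
ft_force: [-0.9, 1.0, 2.8]
finger_gap: -0.2
grip_force: 1.0
```

>>> jog_arm:
  rows:
    - [[0, 0, 0.6], [0, 0, 0]]
    - [[0, 0, 1.2], [0, 0, 0]]
    - [[0, 0, 1.8], [0, 0, 0]]
    - [[0, 0, 1.8], [0, 0, 0]]

```text
time: 24.8
tool_pos: [534.0, 104.9, 56.4]
tcp_rot: [179.8, 0.1, 94.1]
ft_force: [-1.5, -0.7, 0.4]
finger_gap: 0.1
grip_force: 0.7
```

>>> jog_arm:
  rows:
    - [[0, 0, 0.6], [0, 0, 0]]
    - [[0, 0, 1.2], [0, 0, 0]]
    - [[0, 0, 1.2], [0, 0, 0]]

```text
time: 25.1
tool_pos: [534.1, 104.9, 55.3]
tcp_rot: [179.8, 0.1, 94.1]
ft_force: [-1.3, -0.1, 1.7]
finger_gap: -0.1
grip_force: 0.8
```

>>> jog_arm:
  rows:
    - [[0, 0, 0.5], [0, 0, 0]]
    - [[0, 0, 0.8], [0, 0, 0]]
    - [[0, 0, 0.8], [0, 0, 0]]

```text
time: 25.4
tool_pos: [534.1, 104.9, 54.6]
tcp_rot: [179.8, 0.1, 94.1]
ft_force: [-1.9, -0.4, 1.8]
finger_gap: 0.2
grip_force: 1.0
```

>>> jog_arm:
  rows:
    - [[0, 0, 0.5], [0, 0, 0]]
    - [[0, 0, 0.9], [0, 0, 0]]
    - [[0, 0, 0.9], [0, 0, 0]]

```text
time: 25.7
tool_pos: [534.1, 104.9, 53.7]
tcp_rot: [179.8, 0.1, 94.1]
ft_force: [-2.8, -0.1, 3.3]
finger_gap: -0.1
grip_force: 1.3
```

>>> jog_arm:
  rows:
    - [[0, 0, 0.4], [0, 0, 0]]
    - [[0, 0, 0.6], [0, 0, 0]]
    - [[0, 0, 0.6], [0, 0, 0]]

```text
time: 26.0
tool_pos: [534.1, 104.9, 53.4]
tcp_rot: [179.8, 0.1, 94.1]
ft_force: [-3.7, 0.5, 5.4]
finger_gap: -0.3
grip_force: 2.7
```

>>> jog_arm:
  rows:
    - [[0, 0, 0.4], [0, 0, 0]]
    - [[0, 0, 0.4], [0, 0, 0]]

```text
time: 26.2
tool_pos: [534.1, 104.9, 53.1]
tcp_rot: [179.8, 0.1, 94.1]
ft_force: [-4.5, -0.8, 7.8]
finger_gap: -0.1
grip_force: 3.5
```

>>> jog_arm:
  rows:
    - [[0, 0, 0.4], [0, 0, 0]]
    - [[0, 0, 0.4], [0, 0, 0]]

```text
time: 26.4
tool_pos: [534.1, 104.9, 53.0]
tcp_rot: [179.8, 0.1, 94.1]
ft_force: [-5.8, -0.4, 9.2]
finger_gap: -0.1
grip_force: 4.5
```

It stalled at 53 mm with about 9 N pressed, above the 3 N the pivot takes and below the limit. I lift off.

>>> jog_arm:
  rows:
    - [[0, 0, -0.5], [0, 0, 0]]
    - [[0, 0, -2], [0, 0, 0]]
    - [[0, 0, -6], [0, 0, 0]]
    - [[0, 0, -20], [0, 0, 0]]
    - [[0, -5, -50], [0, 0, 0]]
    - [[-20, -20, -90], [0, 0, 0]]
    - [[-50, -30, -120], [0, 0, 0]]
    - [[-70, -30, -130], [0, 0, 0]]
    - [[-70, -30, -130], [0, 0, 0]]

```text
time: 27.3
tool_pos: [510.7, 31.0, 186.5]
tcp_rot: [179.4, 0.2, 93.9]
ft_force: [-0.0, 0.2, 0.1]
finger_gap: 0.1
grip_force: 0.0
```

Run:
```python
from h import *
p,W=wpose(); i,d=r.snapshot('wrist'); P=cloud(p,W,d); X,Y,Z=rail(P); cv2.imwrite('pics/w12.png',i); np.savez('w12.npz',d=d,W=W); print(r.sense()['tool_pos'],r.sense()['ft_force'])
k=(abs(Y-37)<6)&(X>-60)&(X<30)&(Z>75)&(Z<110)
for x in range(-50,31,8):
    B=Z[k&(abs(X-x)<3)]
    if len(B): print(x,B.mean().round(1),end='; ')
k=(abs(X)<12)&(Z>70)&(Z<80)
print('\nbarrel/sleeve Y hist',np.histogram(Y[k&(Y>50)&(Y<90)],np.arange(60,84,1))[0])
for y in (0,15,55,65):
    q=k&(abs(Y-y)<3)
    m=(abs(X)<20)&(abs(Y-y)<3)&(Z>66)&(Z<80); print(y,((X[m].min()+X[m].max())/2).round(2),np.percentile(Z[m],95).round(1))
m=(abs(X)<12)&(Z>66)&(Z<80)&(Y<20);print('back',np.percentile(Y[m],.5))
```

```text
[509.77535514  32.2352278  184.51327788] [0.32329977 0.73379444 0.0129165 ]
-50 87.4; -42 89.6; -34 86.7; -26 86.8; -18 86.9; -10 86.9; -2 87.0; 6 87.6; 14 87.6; 22 87.7; 30 87.6; 
barrel/sleeve Y hist [28 44 40 26 41 39 30 38 42 31 33 40 31 35 39 29 41 34 31 38 37 56 45]
0 -0.29 76.6
15 -0.52 76.8
55 0.1 76.6
65 -0.0 76.2
back -58.71297290243397
```

View pics/w12.png

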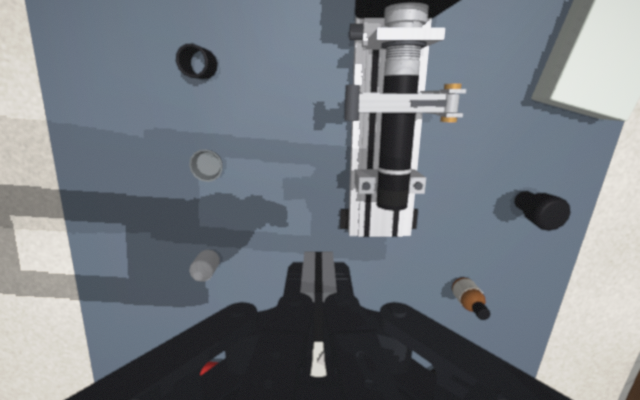

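The strap lies level over the barrel with its bar at (352,103). The barrel is seated and centred, with no gap at the sleeve (403,75), and the robot is clear of everything. Handing in.

```bash
python3 -c "
from bench import r
print(r.hand_in())"
```

```text
the job is handed in; nothing more can be done
None
```

The job is handed in at about 27 s: the barrel sits centred in the Vs with its glass end bearing on the sleeve (about 5 N total push, some 2.5 N of it sliding friction), and the strap is clamped level; the final press was about 9 N, above the 7 N advised but under the 11 N limit.

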